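# Hang the waste pail and set the purge valve lever

## Task

Get the chromatograph bench ready for a purge: hang the empty steel waste pail by its handle over both prongs of the drip stand's double hook, so that it hangs free and still. Then swing the purge valve's lever round until it lines up with the raised set pointer on the valve's top, and let go. Don't tip the pail over, and leave the other things on the bench where they are.

Things in the scene. Friction and masses are not known exactly. Their poses are not given: they have to be found in the camera images.
- pail: Open steel pail on the table: 85 mm high, 100 mm wide at the rim, 84 at the foot, about 0.26 kg. A stiff bail (arched handle, 8 mm round bar) stands upright, fixed to it: legs at y = -60 and +60 mm joined by a level bar along y, 165 mm above the underside (80 above the rim). Origin: centre of the underside; z up. Same when turned half round.
- bail_mid (a point): Middle of the bail's level bar, on the bar's axis (165 mm above the pail's underside; the bar is 8 mm thick and straight for 52 mm to either side). Axes as the pail's.
- stand: Fixed drip stand: base plate 170 x 180 x 12 mm, post at x = +30 mm, crossbar on top (273 mm high). Two parallel 8 mm steel prongs at y = -36 and +36 mm (64 mm clear between) run from it to -x, dip to a V seat at x = -60 mm and turn up to tips at x = -90 mm, 279 mm high. Origin: on the table; -x is the open side, towards the robot, turned up to 0.25 rad.
- hook_seat (a point): Point midway between the two prongs where the axis of the bail's bar lies when the pail is hung: x = -60 mm and 257 mm high in the stand's frame, bar along the stand's y. The prongs' upturned tips are 30 mm further out (-x) and reach 22 mm higher. Axes as the stand's.
- valve: Purge valve, a flat white instrument box, fixed: 200 (x) x 260 (y) x 70 mm high, with scale lines on top. Origin: centre of its underside; its front (-x) faces the robot, turned by up to 0.2 rad. The lever's vertical axis is at x = +60 mm, y = 0.
- lever (a joint): Angle of the valve's lever about its vertical axis, rad, -0.95 to 0.95 between stops. At 0 it points to the valve's -x; growing values turn it counterclockwise seen from above. Light friction: it stays where it is left. It lines up with the pointer when this equals the pointer's yaw minus the valve's yaw.
- lever_grip (a point): Centre of the lever's grip: an upright black round post, 20 mm diameter, from 98 to 149 mm above the table; this point is 125 mm high and 85 mm from the lever's axis. The lever is a flat steel bar 18 mm wide, top 98 mm high, reaching 102 mm from its axis. Axes turn with the lever: x from the grip to the lever's axis, z up.
- pointer: Set pointer on the valve's top, fixed: a raised dark steel block 20 mm high, 16 mm wide, its inner end pointed, 116 to 144 mm from the lever's axis. Its origin is on the lever's vertical axis, 70 mm above the table; its x points from the block to that axis: the lever is set when its x has this direction.
- pointer_tip (a point): Top of the pointer's inner, pointed end: 116 mm from the lever's axis, 90 mm above the table.
- bottle: Bystander: amber bottle, 84 mm diameter, 190 mm tall; origin at centre of underside.
- beaker: Bystander: steel beaker without a handle, 76 mm wide, 85 mm tall; origin at centre of underside.
- jar: Bystander: small jar with a white lid, 60 mm diameter, 75 mm tall; origin at centre of underside.
- mouse: Bystander: black computer mouse, 100 x 58 x 33 mm; origin at centre of underside, x along it.
- wrench: Bystander: steel wrench 170 mm long lying flat; x along it.
Mind the look-alikes: they are no part of the job. What is shaped like the pail but turquoise is not meant.

How it is judged:
By the outcome, as a careful person would: the job done as asked, in the order asked, and still so for the second after the job is handed in, with the robot touching nothing.
It also fails if it takes over 61 s, if anything falls off the work surface, if the arm or the gripper's body presses on something with over 40 N, if the wrist force passes 120 N, or if a joint passes its speed limit or range.

## Robot

A 6-joint arm with a two-finger parallel gripper is mounted at the origin on the work surface. World frame = base frame: x ahead of the robot, y to its left, z up, the work surface at z = 0. Lengths are in m, angles in rad, forces in N, time in s.
With the tool pointing down it reaches from about 0.35 to 1 m from the base axis. Payload 7.1 kg.
Tool frame: the origin (TCP) lies between the finger pads; the fingertips stand 22 mm ahead of it and the grasp point (between the pads) lies 3 mm ahead of it; x points along the fingers, y is the direction in which the jaws open and shut, and the axes are right-handed (so a half turn about x gives the same grasp; the last joint's range is limited). The gripper opens to 85 mm and grips with 20 to 120 N. Pads are 22 mm wide; open, the fingers measure 114 mm over their backs; the gripper's body (76 mm by 85 mm) begins 54 mm behind the grasp point. The pads swing forward as they close: fully open they stand 13 mm farther back than shut.
Start: joints at [-1.302, 0.423, 1.63, -0, 1.089, -0.019], TCP at [0.177, -0.599, 0.253] pointing down, gripper open.
Joint ranges: [-3, 3], [-0.9, 2.11], [0.09, 2.58], [-1.31, 4.45], [0.11, 2.69], [-2.54, 2.54]. Speed limits (rad/s): [2.39, 2.39, 3.01, 3.14, 3.14, 3.14].

## Interface

Orientations are given as a rotation vector (axis times angle).
In Python, from rig import manip gives the robot as it stands. The module is installed in compiled form; this text tells all that it offers. Calls block until the motion is done:
- manip.move_to(position, orientation): joint-space move of the TCP to a pose.
- manip.servo_line(position, orientation=None, rate=0.15): straight line of the TCP; orientation=None keeps the orientation; rate is the mean speed in m/s.
- manip.set_joints(angles): joint-space move.
- manip.command_gripper(opening, f_grip=None): finger opening in m; f_grip is the grip in N (None keeps the last); returns when the fingers have stopped.
- manip.hold(seconds).
- manip.solve_ik(position, orientation): joint angles nearest the present ones, or None.
- manip.camera(name): name is "side" or "top" or "wrist"; returns a dict with "image" (420x560x3 uint8, red, green, blue), "fx", "fy", "cx", "cy" (pixels), "cam_to_world" (4x4, takes a point from camera to world coordinates); the wrist camera has in their place "mount" (4x4, takes a point from camera to tool coordinates, whose origin is the TCP and whose axes are the tool frame's). Camera axes: x right, y down, z forward; pixel columns grow to the right and rows downward; lengths in m; the calibration is good to about 2 mm. A picture is of the moment at which its call begins: read the wrist's pose just before it. There is no depth.
A pose or a line that the arm cannot do raises manip.IKError and nothing moves.
- manip.sign_off(): hands the job in, once; it reports no verdict.
Readings, each from a call of its own:
- manip.get_time(): time.
- manip.get_joint_positions(): joint angles.
- manip.get_joint_vel(): joint speeds.
- manip.get_tau(): joint torques, N m.
- manip.get_position(): TCP position.
- manip.get_ee_rot(): TCP orientation.
- manip.get_contact_force(): force on the tool from outside, world axes, zero at the start.
- manip.get_torque(): the same for the moment, N m.
- manip.get_width(): finger opening in m.
Only numpy, scipy, OpenCV 4.12 (cv2) and the standard library are available. Lean on these libraries where they do the work, as an engineer would, in place of code of your own. Each camera call takes 0.05 s, during which the arm holds its last target. There are 200 camera calls.

## Working session

There is one attempt and no reset: what is moved stays moved. The work goes in short steps, each a Python script; the robot and the scene stay as the last script left them, time stands still between calls to the robot, and variables do not carry over. Pictures are saved under pics/ and viewed, about 8 in all and at most 12, crops included, and the job is handed in when it is done.

```bash
mkdir -p pics
python3 - <<'E'
from rig import manip
import cv2,pickle
d={}
for n in("top","side"):
    c=manip.camera(n);d[n]=c;cv2.imwrite(f"pics/{n}0.png",c["image"][:,:,::-1])
    print(n,c["fx"],c["fy"],c["cx"],c["cy"],c["cam_to_world"].round(3).tolist())
pickle.dump(d,open("c0.pkl","wb"))
print(manip.get_ee_rot(),manip.get_time())
E
```

```text
top 497.4518445470656 497.4518445470656 282.0568487345169 203.74244466087808 [[-0.023, -0.983, 0.185, 0.207], [-1.0, 0.023, -0.001, -0.042], [-0.003, -0.185, -0.983, 1.577], [0.0, 0.0, 0.0, 1.0]]
side 445.31298888419866 445.31298888419866 270.59810503961575 208.86491458978793 [[-0.928, -0.184, 0.324, 0.123], [-0.372, 0.481, -0.794, 0.823], [-0.009, -0.857, -0.515, 0.714], [0.0, 0.0, 0.0, 1.0]]
[ 2.06737946  0.30113764 -2.06776002] 0.1
```

View pics/top0.png

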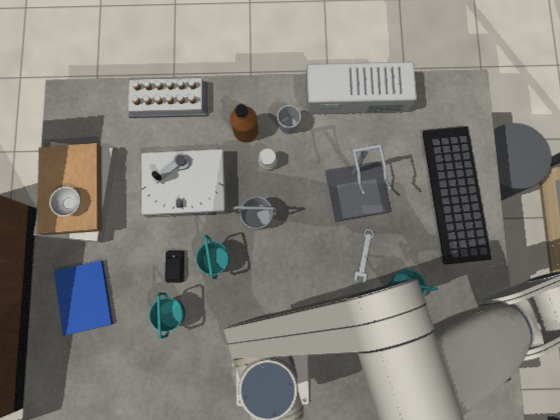

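View pics/side0.png

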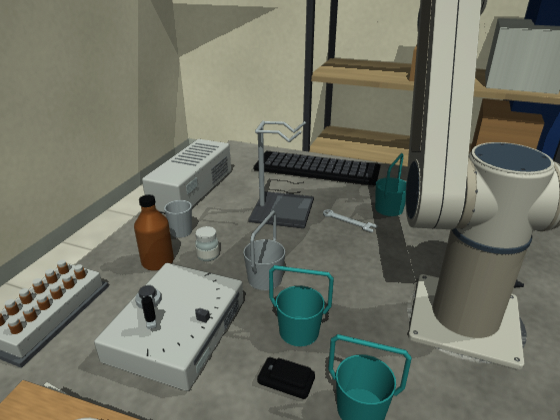

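Top view: the steel pail is at about (256,212) with its bail from (237,208) to (275,210). The stand is at (358,190). The valve is at (183,183), with the lever pivot near (182,160), grip near (156,175) and pointer near (180,203). I'll enlarge both to get finer pixel positions.

Run:
```python
import cv2,numpy as np
t=cv2.imread("pics/top0.png");s=cv2.imread("pics/side0.png")
a=cv2.resize(t[135:235,130:290],None,fx=5,fy=5,interpolation=cv2.INTER_CUBIC)
for i in range(0,160,20): cv2.putText(a,str(130+i),(i*5,10),0,.4,(0,0,255));cv2.line(a,(i*5,12),(i*5,20),(0,0,255))
for i in range(0,100,20): cv2.putText(a,str(135+i),(0,i*5+4),0,.4,(0,0,255))
cv2.imwrite("pics/tcrop.png",a)
b=cv2.resize(t[135:225,310:410],None,fx=4,fy=4,interpolation=cv2.INTER_CUBIC)
c=cv2.resize(s[115:235,240:320],None,fx=5,fy=5,interpolation=cv2.INTER_CUBIC)
for im,u,v,f in((b,310,135,4),(c,240,115,5)):
  for i in range(0,100,20): cv2.putText(im,str(u+i),(i*f,10),0,.4,(0,0,255));cv2.line(im,(i*f,12),(i*f,20),(0,0,255))
  for i in range(0,120,20): cv2.putText(im,str(v+i),(0,i*f+4),0,.4,(0,0,255))
o=np.zeros((600,800,3),np.uint8);o[:360,:400]=b;o[:,400:]=c
cv2.imwrite("pics/scrop.png",o)
```

```text
(no output)
```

View pics/tcrop.png

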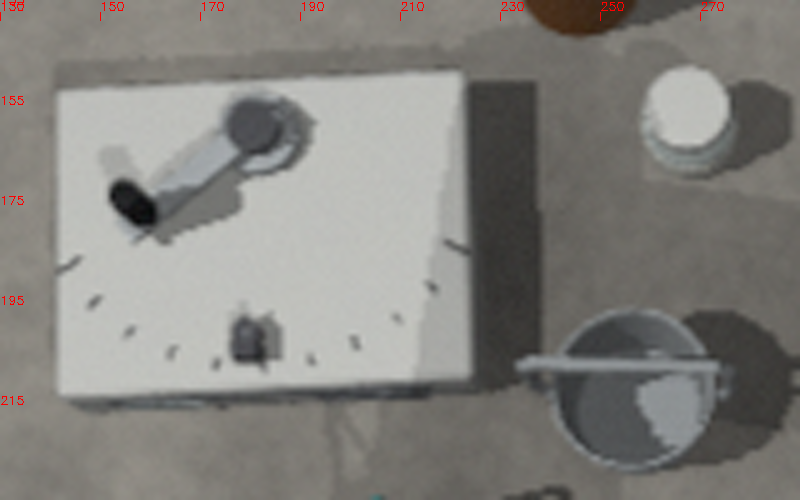

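View pics/scrop.png

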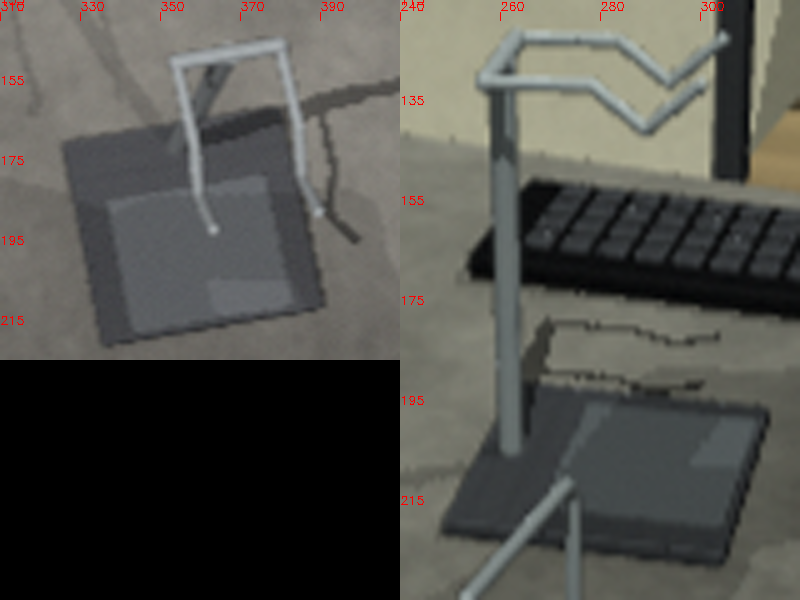

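The crops give sub-pixel positions for the stand's prongs and crossbar, the pail's bail ends and rim, and the valve's corners, pivot and pointer. Next I fit poses to them.

```bash
cat > h.py <<'E'
import numpy as np,pickle
from scipy.optimize import least_squares
from scipy.spatial.transform import Rotation as R
def proj(c,P):
    T=np.linalg.inv(c["cam_to_world"]);q=T[:3,:3]@np.asarray(P).T+T[:3,3:];
    return np.c_[c["fx"]*q[0]/q[2]+c["cx"],c["fy"]*q[1]/q[2]+c["cy"]]
def fit(d,obs,x0):   # obs: (cam, local xyz, uv); solves x,y,yaw at z=0
    def f(p):
        r=[]
        for n,l,uv in obs:
            P=R.from_euler('z',p[2]).apply(l)+[p[0],p[1],0]
            r.append(proj(d[n],[P])[0]-uv)
        return np.ravel(r)
    s=least_squares(f,x0,loss='soft_l1');return s.x,f(s.x).reshape(-1,2)
def onplane(c,uv,z):
    d=c["cam_to_world"][:3,:3]@[(uv[0]-c["cx"])/c["fx"],(uv[1]-c["cy"])/c["fy"],1]
    o=c["cam_to_world"][:3,3];return o+d*(z-o[2])/d[2]
E
python3 - <<'E'
from h import *
np.set_printoptions(precision=4,suppress=True)
d=pickle.load(open("c0.pkl","rb"))
t,s="top","side"
st=[(t,(-.09,.036,.276),(363.2,192.8)),(t,(-.09,-.036,.276),(390,188.2)),(t,(.03,.036,.269),(353.5,150.5)),(t,(.03,-.036,.269),(380.7,145.7)),
(s,(-.09,-.036,.276),(305,122.6)),(s,(-.09,.036,.276),(300.8,132.2)),(s,(-.06,-.036,.246),(293.6,130.6)),(s,(-.06,.036,.246),(289,140.6)),
(s,(.03,-.036,.269),(263.8,122.4)),(s,(.03,.036,.269),(257,131)),(t,(.085,.09,.012),(325.5,171.2)),(t,(-.085,-.09,.012),(391.5,211.2)),(t,(-.085,.09,.012),(336.5,221))]
pa=[(t,(0,0,.085),(256.7,212.8)),(t,(0,.06,.165),(233.6,207.8)),(t,(0,-.06,.165),(276.2,208.2)),(s,(0,-.06,.165),(274,212)),(s,(0,.06,.165),(252.5,234.5))]
va=[(t,(.1,.13,.07),(141.4,153.4)),(t,(.1,-.13,.07),(222.6,149.2)),(t,(-.1,-.13,.07),(224.4,210.2)),(t,(-.1,.13,.07),(141.6,213.6))]
for n,o,x in(("stand",st,(.6,-.2,0)),("pail",pa,(.5,0,0)),("valve",va,(.6,.2,0))):
    x,r=fit(d,o,x);print(n,x);print(r.round(1).tolist())
    if n=="valve": V=x
ax=np.array([V[0]+.06*np.cos(V[2]),V[1]+.06*np.sin(V[2])]);print("axis",ax,proj(d[t],[[*ax,.1]]))
for n,uv,z in(("grip",(155.4,173),.149),("gripbase",(159,177.4),.098),("ptip",(179,199),.09),("pmid",(179.6,203),.09)):
    p=onplane(d[t],uv,z)[:2];v=ax-p;print(n,p,np.hypot(*v),"yaw",np.arctan2(v[1],v[0]),"rel",np.arctan2(v[1],v[0])-V[2])
for n,uv in(("bottle",(244,128)),("jar",(267,155)),("wr",(366,255)),("teal",(212,260))):print(n,onplane(d[t],uv,.08)[:2])
E
```

```text
stand [ 0.5697 -0.2843  0.1584]
[[0.6, 0.3], [0.2, 0.1], [0.7, 0.7], [-0.7, 0.9], [-0.1, -1.0], [-0.1, -1.6], [0.7, 0.2], [0.6, -0.4], [-0.0, -1.4], [0.7, -1.1], [-2.1, -10.3], [-2.5, -9.6], [-2.7, -9.4]]
pail [ 0.4613  0.0342 -0.0335]
[[-0.2, -0.1], [0.6, 0.0], [-0.4, 0.0], [0.2, -2.7], [-0.1, 0.9]]
valve [0.5684 0.2636 0.0272]
[[-0.6, -1.1], [0.8, -0.9], [0.8, 0.6], [-1.0, 1.4]]
axis [0.6284 0.2652] [[180.3042 159.9728]]
grip [0.5762 0.3281] 0.08165192081727657 yaw -0.8784933704123007 rel -0.9056743101796633
gripbase [0.5753 0.33  ] 0.08369354416000914 yaw -0.884354658737091 rel -0.9115355985044535
ptip [0.5082 0.2695] 0.1202714358078046 yaw -0.035020238370147824 rel -0.062201178137510416
pmid [0.4957 0.2674] 0.13267483616720155 yaw -0.01652296316311613 rel -0.043703902930478725
bottle [0.7337 0.0701]
jar [ 0.6437 -0.0008]
wr [ 0.3256 -0.2926]
teal [0.3213 0.1697]
```

The fits agree across both cameras: the hook seat is at about (0.510, -0.294, 0.257) and the bail at (0.461, 0.034, 0.165). The lever is near -0.91 and the pointer near -0.05. I'll move to hover over the pail and check with the wrist camera.

```bash
cat >> h.py <<'E'
def ori(yaw,s=1):  # tool x down, tool y = s*(cos,sin,0)
    x=np.array([0,0,-1.]);y=s*np.array([np.cos(yaw),np.sin(yaw),0]);return R.from_matrix(np.c_[x,y,np.cross(x,y)]).as_rotvec()
def wcam(manip,name):
    import cv2
    p,o=manip.get_position(),manip.get_ee_rot();c=manip.camera("wrist")
    T=np.eye(4);T[:3,:3]=R.from_rotvec(o).as_matrix();T[:3,3]=p
    c["cam_to_world"]=T@c["mount"];cv2.imwrite(f"pics/{name}.png",c["image"][:,:,::-1]);pickle.dump(c,open(name+".pkl","wb"));return c
E
python3 - <<'E'
from h import *
from rig import manip
np.set_printoptions(precision=3,suppress=True)
for s in(1,-1):
  for p,y in(((.461,.034,.3),-.0335),((.40,-.31,.303),.158),((.51,-.294,.26),.158),((.57,.33,.2),0)):
    print(s,manip.solve_ik(p,ori(y,s)))
p=manip.get_position();q=manip.get_joint_positions()
print(R.from_rotvec(manip.get_ee_rot()).as_matrix())
s=1 if manip.solve_ik((.461,.034,.3),ori(-.0335,1)) is not None and abs(manip.solve_ik((.461,.034,.3),ori(-.0335,1))[5])<abs(manip.solve_ik((.461,.034,.3),ori(-.0335,-1))[5]) else -1
print(s)
manip.servo_line([p[0],p[1],.42],rate=.3)
manip.move_to([.461,.034,.36],ori(-.0335,s))
manip.command_gripper(.085)
c=wcam(manip,"w1");print(proj(c,[[.4613+.0335*.06,.0342+.06,.165],[.4613,.0342,.165],[.4613-.0335*.06,.0342-.06,.165]]))
print(manip.get_time(),manip.get_position())
E
```

```text
1 [0.048 0.12  1.93  0.    1.091 0.081]
1 [-0.683  0.188  1.84  -0.     1.114 -0.841]
1 [-0.543  0.363  1.707 -0.     1.072 -0.701]
1 [ 0.507  0.531  1.588 -0.     1.022  0.507]
-1 None
-1 [-0.683  0.188  1.84   0.     1.114  2.301]
-1 [-0.543  0.363  1.707  0.     1.072  2.44 ]
-1 None
[[-0.     0.284 -0.959]
 [ 0.001 -0.959 -0.284]
 [-1.    -0.001 -0.   ]]Traceback (most recent call last):
  File "<stdin>", line 9, in <module>
TypeError: 'NoneType' object is not subscriptable
```

Run:
```python
from h import *
from rig import manip
np.set_printoptions(precision=3,suppress=True)
p=manip.get_position()
manip.servo_line([p[0],p[1],.42],rate=.3)
manip.move_to([.461,.034,.36],ori(-.0335))
manip.command_gripper(.085)
c=wcam(manip,"w1");print(proj(c,[[.4613+.0335*.06,.0342+.06,.165],[.4613,.0342,.165],[.4613-.0335*.06,.0342-.06,.165]]))
print(manip.get_time(),manip.get_position())
```

```text
[[279.961 131.456]
 [279.998 188.661]
 [280.031 239.586]]
3.5417 [0.461 0.034 0.36 ]
```

View pics/w1.png

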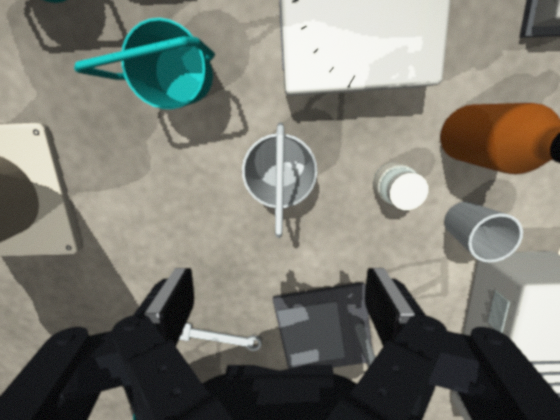

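The wrist view shows the bail bar from (280,127) to (279,234). That matches in x and yaw, and is about 4–5 mm further along +y than predicted. I'll grasp at y=0.038, lift, and carry it to a point above the hook.

Run:
```python
from h import *
from rig import manip
import cv2
np.set_printoptions(precision=3,suppress=True)
manip.servo_line([.461,.038,.168],rate=.2)
print(manip.get_contact_force())
manip.command_gripper(0,f_grip=60);print("w",manip.get_width(),manip.get_contact_force())
manip.servo_line([.461,.038,.303],rate=.15);print("w",manip.get_width(),manip.get_contact_force())
yaw=.158;ax=np.array([np.cos(yaw),np.sin(yaw),0]);S=np.array([.5105,-.2937,.257])
manip.servo_line([.37,-.12,.31],ori(.05),rate=.25)
pre=S-.12*ax+[0,0,.049];manip.servo_line(pre,ori(yaw),rate=.25)
manip.servo_line(S+[0,0,.049],rate=.12);manip.hold(.3)
o=[]
for n in("top","side"):
    c=manip.camera(n);im=c["image"][:,:,::-1];pickle.dump(c,open(n+"1.pkl","wb"));cv2.imwrite(f"pics/{n}1.png",im)
    a=im[130:230,310:410] if n=="top" else im[80:180,235:335]
    o.append(cv2.resize(a,(400,400),interpolation=cv2.INTER_CUBIC))
    b=S+[0,0,.046];l=np.array([-ax[1],ax[0],0])
    print(n,proj(c,[b+.06*l,b,b-.06*l]))
cv2.imwrite("pics/pre.png",np.hstack(o))
print(manip.get_time(),manip.get_position(),manip.get_contact_force(),manip.get_width())
```

```text
[-0.313 -0.281  0.08 ]
w 0.005496037567016593 [-0.159  0.909  2.614]
w 0.0055889507252793276 [-0.145 -0.174 -2.469]
top [[354.105 181.528]
 [376.451 177.516]
 [398.734 173.514]]
side [[288.183 123.352]
 [292.308 115.854]
 [296.108 108.945]]
9.7667 [ 0.51  -0.294  0.306] [ 0.375  0.217 -2.791] 0.005556515954164958
```

View pics/pre.png

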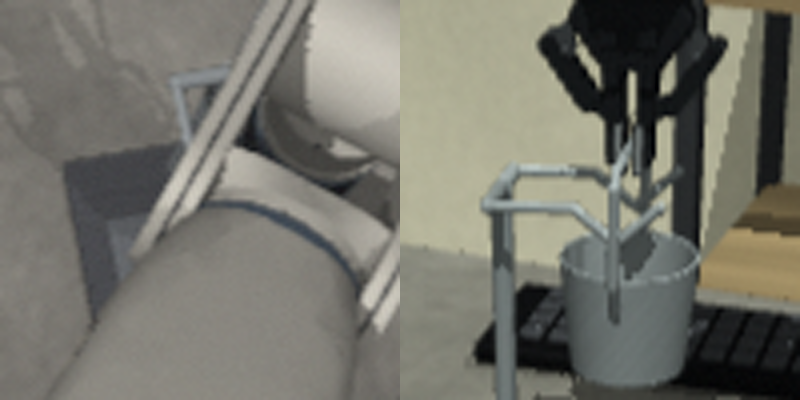

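In the side view the near bail leg is at (288,127) with the bail's end outside the near prong. The bar is over the V seats, whose near one is at (289,140), so the alignment agrees with the prediction. I'll lower it while watching the force.

Run:
```python
from h import *
from rig import manip
import cv2
np.set_printoptions(precision=3,suppress=True)
p=manip.get_position();f0=manip.get_contact_force()
manip.servo_line([p[0],p[1],.272],rate=.08);print(manip.get_contact_force())
z=.272
while z>.248:
    z-=.002;manip.servo_line([p[0],p[1],z],rate=.04);f=manip.get_contact_force();print(round(z,3),f)
    if np.linalg.norm(f-f0)>5: break
c=manip.camera("side");im=c["image"][:,:,::-1]
cv2.imwrite("pics/seat.png",cv2.resize(im[80:180,235:335],(500,500),interpolation=cv2.INTER_CUBIC))
print(manip.get_time(),manip.get_position(),manip.get_width())
```

```text
[ 0.088  0.508 -3.183]
0.27 [-0.346 -0.388 -1.899]
0.268 [-0.657 -0.309 -2.89 ]
0.266 [ 0.121 -0.441 -3.274]
0.264 [-0.487  0.058 -3.551]
0.262 [ 1.489 -0.987 -2.16 ]
0.26 [5.137 0.922 2.507]
11.8917 [ 0.512 -0.294  0.261] 0.005565073812107339
```

View pics/seat.png

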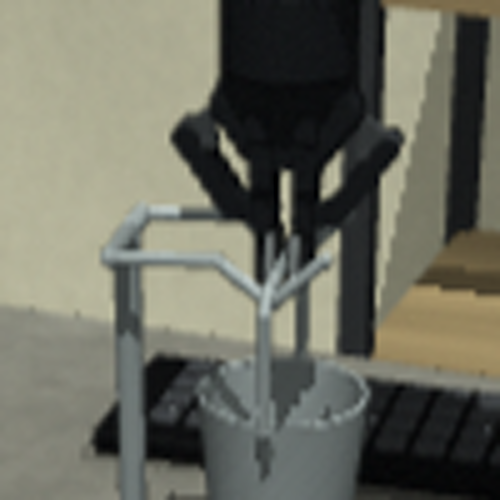

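The bar has touched the V seats, at the near vertex around (262,300) in the crop. A slight +x push says the seat is about 2 mm further in, so I'll nudge it, release, back off upward and check.

Run:
```python
from h import *
from rig import manip
import cv2
np.set_printoptions(precision=3,suppress=True)
p=np.array([.5105,-.2937,.26])
manip.servo_line(p+[.002,.0003,0],rate=.03);manip.servo_line(p+[.002,.0003,-.001],rate=.03);print(manip.get_contact_force())
manip.command_gripper(.015);manip.hold(.3);manip.command_gripper(.045);print(manip.get_contact_force())
manip.servo_line(p+[0.002,0,.1],rate=.12);manip.servo_line(p+[-.03,.02,.2],rate=.3)
q=manip.solve_ik([.50,.22,.36],ori(0));print(q)
manip.command_gripper(.085)
manip.move_to([.50,.22,.36],ori(0))
w=wcam(manip,"w2")
t=manip.camera("top")["image"][:,:,::-1];s=manip.camera("side")["image"][:,:,::-1]
r=lambda a:cv2.resize(a,(400,400),interpolation=cv2.INTER_CUBIC)
cv2.imwrite("pics/hung.png",np.hstack([r(t[130:230,310:410]),r(s[100:200,235:335])]))
print(manip.get_time(),manip.get_contact_force())
```

```text
[0.151 0.771 8.003]
[ 0.15  -0.239  0.179]
[ 0.393  0.197  1.693 -0.     1.252  0.393]
17.3083 [ 0.574  0.133 -0.736]
```

View pics/hung.png

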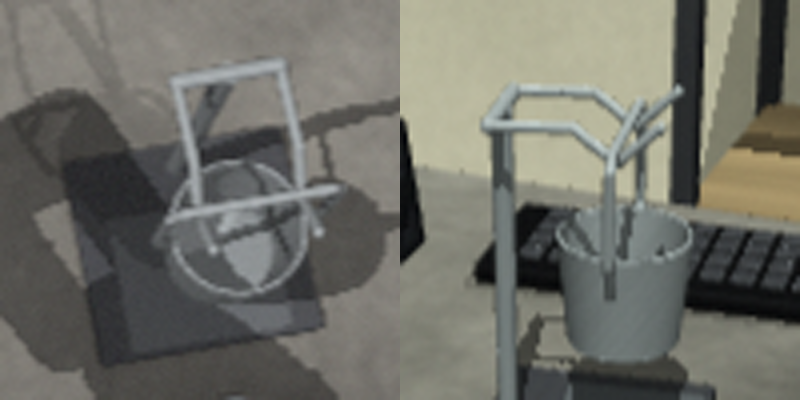

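View pics/w2.png

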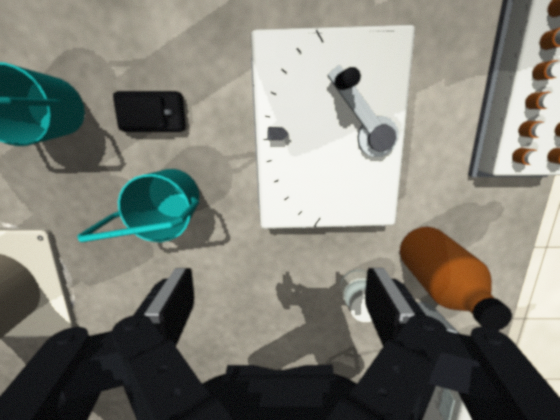

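The pail hangs in both V seats: bar across both prongs in the top view, upright in the side view. Wrist view: lever hub (380,137), grip (347,77), pointer (277,133). I'll take a closer, centred look at the valve.

Run:
```python
from h import *
from rig import manip
import cv2
np.set_printoptions(precision=4,suppress=True)
manip.move_to([.55,.27,.33],ori(0))
c=wcam(manip,"w3");print(c["cam_to_world"],c["fx"],manip.get_time())
im=cv2.imread("pics/w3.png")
a=cv2.resize(im[0:300,140:540],(800,600),interpolation=cv2.INTER_CUBIC)
for i in range(0,400,40): cv2.putText(a,str(140+i),(i*2,10),0,.4,(0,0,255));cv2.line(a,(i*2,12),(i*2,18),(0,0,255),1)
for i in range(0,300,40): cv2.putText(a,str(i),(0,i*2+4),0,.4,(0,0,255))
cv2.imwrite("pics/w3c.png",a)
```

```text
[[ 1.      0.0001 -0.0024  0.5498]
 [-0.0007 -0.9487 -0.3162  0.3515]
 [-0.0023  0.3162 -0.9487  0.4505]
 [ 0.      0.      0.      1.    ]] 301.1597691044988 17.7667
```

View pics/w3c.png

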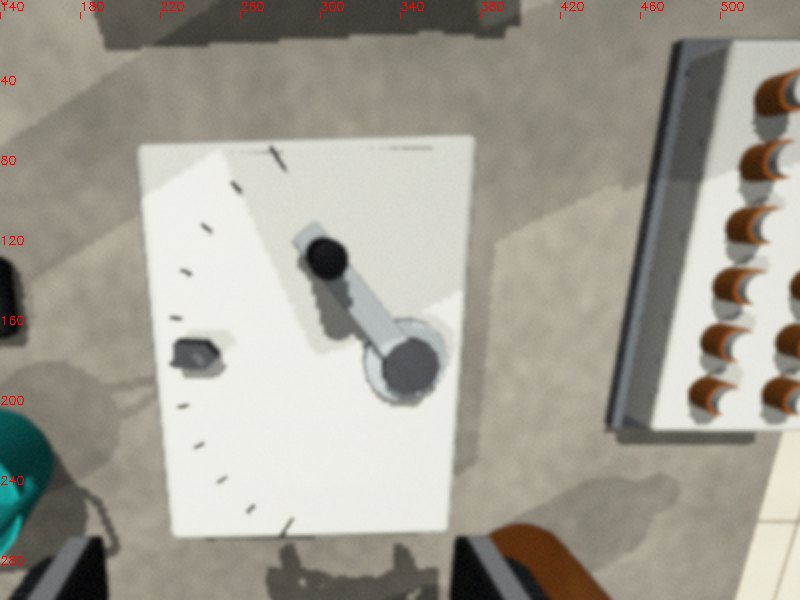

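The view clearly shows the lever hub, grip top at (303,130), pointer tip at (248,176) and the scale marks, which lie on a circle about the lever's axis. I'll fit that circle for the pivot and get the angles.

Run:
```python
from h import *
np.set_printoptions(precision=4,suppress=True)
c=pickle.load(open("w3.pkl","rb"));g=lambda X,Y,z:onplane(c,(140+X/2,Y/2),z)[:2]
M=np.array([g(x,y,.07) for x,y in((237,187),(207,228),(186,272),(176,318),(183,406),(199,445),(222,480),(251,509))])
s=least_squares(lambda p:np.hypot(*(M-p[:2]).T)-p[2],(.63,.265,.12));print("circle",s.x,s.fun*1e3)
d=M-s.x[:2];print("mark ang",np.arctan2(-d[:,1],-d[:,0]))
e=[g(278,160,.07),g(287,526,.07)];print("end",[np.arctan2(*(s.x[:2]-q)[::-1]) for q in e])
x,r=fit({"w":c},[("w",(.1,.13,.07),(377,68)),("w",(.1,-.13,.07),(363.5,265)),("w",(-.1,-.13,.07),(226.5,268)),("w",(-.1,.13,.07),(209.5,73))],(.57,.26,0))
ax=x[:2]+.06*np.array([np.cos(x[2]),np.sin(x[2])]);print("valve",x,r.round(1).tolist(),"axis",ax)
print("hub as seen at z=.07/.08/.1",g(405,362,.07),g(405,362,.08),g(410,366,.1))
for A in(s.x[:2],ax):
  for n,X,Y,z in(("grip",327,260,.149),("tip",216,352,.09),("ptail",180,352,.09),("lever end",308,232,.098)):
    v=A-g(X,Y,z);print(n,g(X,Y,z),np.hypot(*v).round(4),"yaw",np.arctan2(v[1],v[0]).round(4))
```

```text
circle [0.628  0.2669 0.1457] [-0.0855 -0.1376  0.3471  0.0196 -0.0664 -0.204  -0.0066  0.1333]
mark ang [-0.7823 -0.5787 -0.3775 -0.1765  0.2245  0.4248  0.629   0.8323]
end [np.float64(-0.9774689468933484), np.float64(1.0290555907254202)]
valve [0.5679 0.265  0.026 ] [[2.6, -0.6], [1.7, 3.1], [-1.6, 3.3], [-3.4, -0.5]] axis [0.6279 0.2665]
hub as seen at z=.07/.08/.1 [0.6307 0.2642] [0.6285 0.2665] [0.6274 0.2686]
grip [0.5728 0.3328] 0.0859 yaw -0.873
tip [0.5111 0.275 ] 0.1171 yaw -0.0689
ptail [0.4892 0.275 ] 0.139 yaw -0.058
lever end [0.5657 0.3448] 0.0997 yaw -0.8956
grip [0.5728 0.3328] 0.0862 yaw -0.8765
tip [0.5111 0.275 ] 0.1171 yaw -0.0723
ptail [0.4892 0.275 ] 0.1389 yaw -0.0609
lever end [0.5657 0.3448] 0.1 yaw -0.8986
```

The two axis estimates agree within 1 mm: pivot (0.628, 0.267), grip at 0.086 m (expected 0.085), pointer tip at 0.117 m (expected 0.116). The lever's yaw is about -0.875 and the pointer's about -0.068. Now I grip the post across the tangent and swing it along the arc.

Run:
```python
from h import *
from rig import manip
import cv2
np.set_printoptions(precision=3,suppress=True)
A=np.array([.628,.267]);r=.085
P=lambda y,z:[A[0]-r*np.cos(y),A[1]-r*np.sin(y),z]
y0,y1=-.876,-.068
manip.move_to(P(y0,.24),ori(y0+np.pi/2))
manip.command_gripper(.06)
manip.servo_line(P(y0,.131),rate=.12);print(manip.get_contact_force())
manip.command_gripper(0,f_grip=25);print("w",manip.get_width(),manip.get_contact_force())
for y in np.linspace(y0,y1,9)[1:]:
    manip.servo_line(P(y,.131),ori(y+np.pi/2),rate=.08);print(round(y,3),manip.get_contact_force(),manip.get_torque()[2].round(2))
manip.hold(.3)
manip.command_gripper(.05);print("rel",manip.get_contact_force())
manip.servo_line(P(y1,.24),rate=.15)
manip.move_to([.55,.27,.33],ori(0))
c=wcam(manip,"w4");print(manip.get_time())
im=cv2.imread("pics/w4.png")
a=cv2.resize(im[60:280,200:390],None,fx=4.1,fy=2.7,interpolation=cv2.INTER_CUBIC)
a=cv2.resize(im[130:230,210:375],None,fx=4.8,fy=4.8,interpolation=cv2.INTER_CUBIC)
cv2.imwrite("pics/w4c.png",a)
```

```text
[ 0.616  0.118 -0.15 ]
w 0.019720221529787283 [-0.018 -0.551  3.248]
-0.775 [ 0.025 -1.141  5.555] 0.01
-0.674 [-0.943 -0.529  5.885] -0.02
-0.573 [-0.094 -0.347  4.831] -0.01
-0.472 [-0.469 -1.109  5.72 ] 0.02
-0.371 [-0.356 -2.058  5.01 ] 0.01
-0.27 [-1.244 -0.8    5.781] 0.04
-0.169 [-0.245 -0.648  5.853] 0.02
-0.068 [ 0.026 -1.441  5.126] -0.01
rel [ 1.258  0.23  -0.092]
25.325
```

View pics/w4c.png

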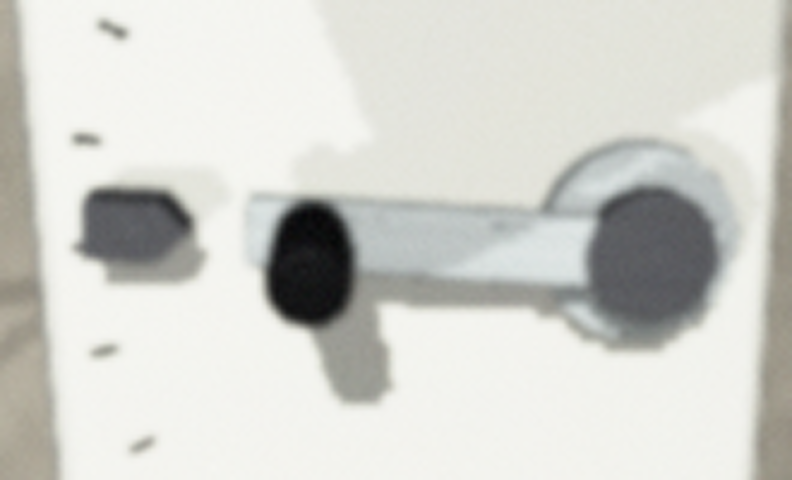

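The lever now points at the block: lever end at about (247,231) in the crop and pointer tip at about (189,233). I'll check the angles numerically.

Run:
```python
from h import *
import cv2
np.set_printoptions(precision=4,suppress=True)
c=pickle.load(open("w4.pkl","rb"));g=lambda X,Y,z:onplane(c,(210+X/4.8,130+Y/4.8),z)[:2]
A=np.array([.628,.267])
for n,a,b,z in(("upper",(250,196),(585,214),.098),("lower",(250,264),(585,288),.098),("ptr lower",(95,259),(160,263),.09),("ptr upper",(95,206),(165,208),.09)):
    v=g(*b,z)-g(*a,z);q=g(*a,z)-A;d=v/np.hypot(*v);print(n,"yaw",np.arctan2(v[1],v[0]),"offset from axis mm",1e3*(d[0]*q[1]-d[1]*q[0]))
for n,X,Y,z in(("tip",189,232,.09),("tip",189,236,.09),("tip",191,228,.09),("grip",310,282,.149),("end",247,231,.098)):
    v=A-g(X,Y,z);print(n,g(X,Y,z),np.hypot(*v),np.arctan2(v[1],v[0]))
# predicted outlines for lever yaw -.068 and pointer yaw candidates
im=cv2.imread("pics/w4.png")[130:230,210:375];im=cv2.resize(im,None,fx=4.8,fy=4.8,interpolation=cv2.INTER_CUBIC)
def dr(pts,yaw,col):
    P=[[*(A-R.from_euler('z',yaw).apply([x,y,0])[:2]),z] for x,y,z in pts]
    p=((proj(c,P)-[210,130]+[.5,.5])*4.8).astype(int);cv2.polylines(im,[p],True,col,1,cv2.LINE_AA)
dr([(.102,.009,.098),(.102,-.009,.098),(.02,-.009,.098),(.02,.009,.098)],-.068,(0,0,255))
dr([(.144,.008,.09),(.144,-.008,.09),(.125,-.008,.09),(.116,0,.09),(.125,.008,.09)],-.068,(0,0,255))
dr([(.144,.008,.09),(.144,-.008,.09),(.125,-.008,.09),(.116,0,.09),(.125,.008,.09)],-.04,(0,200,0))
cv2.imwrite("pics/ov.png",im)
```

```text
upper yaw -0.05363578431639703 offset from axis mm 10.498020110570666
lower yaw -0.07270641575565003 offset from axis mm -8.581671566384564
ptr lower yaw -0.062427042826897636 offset from axis mm -10.719845416299464
ptr upper yaw -0.028304314920992845 offset from axis mm 7.780078215537311
tip [0.5124 0.272 ] 0.11574042501481241 -0.04364326361288866
tip [0.5123 0.271 ] 0.11573181250409617 -0.0346877571705051
tip [0.5129 0.2731] 0.11525108783156567 -0.05281538840453993
grip [0.5441 0.2741] 0.08422834710502927 -0.0843339189497328
end [0.5276 0.2741] 0.10064237779889204 -0.07031761427464722
```

View pics/ov.png

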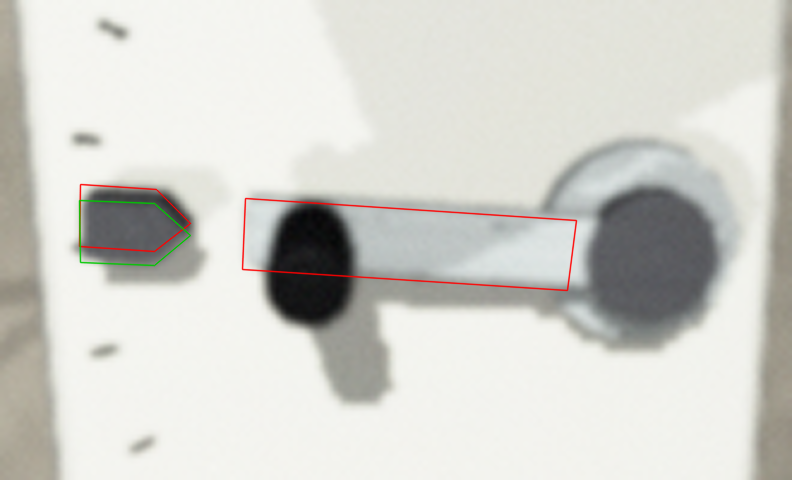

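The lever outline fits yaw -0.068 well, but the pointer looks nearer to -0.043, which disagrees with my first estimate of -0.068. I'll look again with the camera in the lever–pointer plane, where the block's height cancels out.

Run:
```python
from h import *
from rig import manip
import cv2
np.set_printoptions(precision=4,suppress=True)
manip.move_to([.56,.193,.25],ori(0))
c=wcam(manip,"w5");print(c["cam_to_world"][:3,3],manip.get_time())
A=np.array([.628,.267])
L=lambda yaw,pts:[[*(A-R.from_euler('z',yaw).apply([x,y,0])[:2]),z] for x,y,z in pts]
p=proj(c,L(-.055,[(.144,0,.09),(0,0,.098)]));print(p)
u0,v0=int(p[0,0])-18,int(p[:,1].mean())-30;k=4.2
im=cv2.imread("pics/w5.png")[max(v0,0):v0+62,u0:u0+190];v0=max(v0,0)
raw=cv2.resize(im,None,fx=k,fy=k,interpolation=cv2.INTER_CUBIC);ov=raw.copy()
def dr(pts,yaw,col):
    q=((proj(c,L(yaw,pts))-[u0,v0]+.5)*k).astype(int);cv2.polylines(ov,[q],True,col,1,cv2.LINE_AA)
lev=[(.102,.009,.098),(.102,-.009,.098),(.02,-.009,.098),(.02,.009,.098)]
ptr=[(.144,.008,.09),(.144,-.008,.09),(.125,-.008,.09),(.116,0,.09),(.125,.008,.09)]
dr(lev,-.068,(0,0,255));dr(ptr,-.068,(0,0,255));dr(ptr,-.04,(0,200,0))
cv2.imwrite("pics/v5.png",np.vstack([raw,ov])[:600,:800]);print(u0,v0,raw.shape)
```

```text
[0.5598 0.2742 0.3716] 25.9
[[194.1608 109.4863]
 [357.8294 118.7578]]
176 84 (260, 798, 3)
```

The picture limit is reached, so I'll measure the edges numerically in this image.

Run:
```python
from h import *
import cv2
np.set_printoptions(precision=4,suppress=True,linewidth=250)
c=pickle.load(open("w5.pkl","rb"));g=cv2.cvtColor(c["image"],cv2.COLOR_RGB2GRAY).astype(int)
A=np.array([.628,.267])
print("cols",list(range(188,236,3)))
for v in range(94,128): print(v,g[v,188:236:3])
print("lever cols",list(range(238,340,8)))
for v in range(96,136): print(v,g[v,238:340:8])
```

```text
cols [188, 191, 194, 197, 200, 203, 206, 209, 212, 215, 218, 221, 224, 227, 230, 233]
94 [244 243 243 244 244 244 244 244 243 243 243 243 244 244 243 243]
95 [243 244 243 243 243 244 244 242 242 242 242 241 242 241 242 242]
96 [243 244 243 244 243 244 244 237 236 237 236 236 236 236 236 238]
97 [243 245 244 244 244 244 243 232 230 230 230 229 231 230 229 233]
98 [243 244 243 244 244 243 241 228 227 227 227 227 226 227 227 231]
99 [243 244 244 244 243 243 236 227 227 226 226 228 227 227 227 230]
100 [242 244 244 244 243 241 232 226 227 226 226 227 226 227 226 228]
101 [243 244 241 238 237 233 223 221 222 223 224 226 226 228 227 227]
102 [242 244 234 216 215 201 195 196 200 204 215 221 226 227 227 226]
103 [242 243 216 157 153 146 147 152 160 164 179 203 226 227 227 226]
104 [242 244 195 106 105 108 108 108 118 118 115 165 223 227 226 226]
105 [241 243 196  92  91  94  94  94  94  93  77 114 216 225 227 226]
106 [241 243 205  92  91  91  93  94  92  94  80  75 197 226 226 227]
107 [241 244 209  92  90  92  95  95  96  93  88  61 160 225 226 226]
108 [242 244 210  91  92  90  93  95 104
[... 3052 characters left out ...]
190]
124 [242 240  25  63 143 143 144 133 137 148 163 175 185]
125 [243 242  60 104 151 145 145 137 131 123 133 149 168]
126 [243 242 105 137 149 151 147 145 144 111 113 112 132]
127 [243 243 136 147 149 152 150 150 147 120 109  89 101]
128 [243 242 149 151 150 151 152 148 149 131 111  84  91]
129 [242 242 151 152 148 149 147 147 150 145 109  92  91]
130 [243 241 154 151 146 150 148 147 151 146 111 107  93]
131 [243 242 150 151 152 152 147 149 151 148 114 124  95]
132 [243 242 153 153 152 150 150 149 150 148 118 139 107]
133 [243 242 153 152 152 151 152 150 148 149 130 148 115]
134 [243 243 153 153 151 150 150 149 147 151 143 149 132]
135 [243 243 154 151 148 151 150 146 147 150 146 146 165]
```

Run:
```python
from h import *
np.set_printoptions(precision=4,suppress=True)
c=pickle.load(open("w5.pkl","rb"));g=cv=c["image"].mean(2)
def cross(u,vs,lo,hi):   # row where the column crosses midway
    s=g[vs[0]:vs[1],u];m=(lo+hi)/2;i=np.where((s[:-1]-m)*(s[1:]-m)<=0)[0]
    return vs[0]+i[0]+(m-s[i[0]])/(s[i[0]+1]-s[i[0]])
def mid(us,top,bot,z):
    P=[]
    for u in us:
        P.append([onplane(c,(u,cross(u,*top)),z)[:2],onplane(c,(u,cross(u,*bot)),z)[:2]])
    P=np.array(P);C=P.mean(1);k=np.polyfit(C[:,0],C[:,1],1);print("width mm",1e3*(P[:,0,1]-P[:,1,1]).mean(),"centre",C.mean(0),"slope yaw",np.arctan(k[0]));return C.mean(0),k
ptr,k=mid(range(197,202),((98,108),243,92),((118,127),86,243),.09)
ptr2,_=mid(range(208,216),((98,108),226,94),((118,127),92,152),.09)
tip=onplane(c,(226,112.9),.09)[:2];print("tip",tip)
lev,kl=mid(list(range(275,290))+list(range(298,311)),((97,108),226,197),((117,128),190,150),.098)
for A in([.628,.267],[.628,.266],[.628,.268]):
    print([np.arctan2(*(np.array(A)-q)[::-1]).round(4) for q in(ptr,ptr2,tip,lev)], "lever line at axis x: y=",np.polyval(kl,.628))
for q in(ptr,ptr2,tip):print("pointer off lever line mm",1e3*(q[1]-np.polyval(kl,q[0])))
```

```text
width mm 16.594712503825328 centre [0.4883 0.2722] slope yaw 0.010542017580070104
width mm 16.431797768762113 centre [0.4994 0.2721] slope yaw 0.024008533801868112
tip [0.5123 0.272 ]
width mm 17.13376126787613 centre [0.5709 0.2724] slope yaw -0.04126891307767599
[np.float64(-0.0374), np.float64(-0.04), np.float64(-0.0431), np.float64(-0.0945)] lever line at axis x: y= 0.270053467844361
[np.float64(-0.0446), np.float64(-0.0478), np.float64(-0.0517), np.float64(-0.1118)] lever line at axis x: y= 0.270053467844361
[np.float64(-0.0303), np.float64(-0.0323), np.float64(-0.0344), np.float64(-0.0771)] lever line at axis x: y= 0.270053467844361
pointer off lever line mm -3.594151990036154
pointer off lever line mm -3.214510040888019
pointer off lever line mm -2.8464731440911994
```

The lever sits at about -0.07, but both close views put the pointer nearer -0.04. I'll settle it with one refinement: refit the axis from the scale marks in each image and measure everything relative to that.

Run:
```python
from h import *
import cv2
np.set_printoptions(precision=4,suppress=True)
for w in("w4","w5"):
    c=pickle.load(open(w+".pkl","rb"));g=cv2.cvtColor(c["image"],cv2.COLOR_RGB2GRAY);gf=g.astype(float)
    bh=cv2.morphologyEx(g,cv2.MORPH_BLACKHAT,np.ones((9,9)))
    n,l,st,ce=cv2.connectedComponentsWithStats((bh>50).astype(np.uint8));M=[]
    for i in range(1,n):
        p=onplane(c,ce[i],.07)[:2];d=p-[.628,.267]
        if st[i,4]<40 and abs(np.hypot(*d)-.1457)<.006 and d[0]<-.08:
            m=l==i;wt=bh*m;uv=[(wt*np.arange(560)).sum()/wt.sum(),(wt*np.arange(420)[:,None]).sum()/wt.sum()];M.append(onplane(c,uv,.07)[:2])
    M=np.array(M);s=least_squares(lambda p:np.hypot(*(M-p[:2]).T)-p[2],(.628,.267,.1457),loss='soft_l1',f_scale=.0005);A=s.x[:2]
    v=A-M;print(w,len(M),"A",s.x,(s.fun*1e3).round(1),"marks",np.sort(np.arctan2(v[:,1],v[:,0])))
    # lever and pointer edges: strongest vertical gradient near the predicted top-face edge
    sm=cv2.GaussianBlur(gf,(0,0),.7);gy=np.abs(np.gradient(sm,axis=0))
    def edge(xs,h,z,guess):
        Y=[]
        for x in xs:
            q=A-R.from_euler('z',guess).apply([x,-h,0])[:2];u,vv=proj(c,[[*q,z]])[0];u=int(round(u));a=int(round(vv))-4
            i=a+np.argmax(gy[a:a+9,u]);y0,y1,y2=gy[i-1:i+2,u];o=.5*(y0-y2)/(y0-2*y1+y2)
            d=A-onplane(c,(u,i+o),z)[:2];Y.append(np.arctan2(d[1],d[0])-np.arcsin(h/np.hypot(*d)))
        Y=np.array(Y);return round(float(np.median(Y)),4),round(float(Y.std()),4)
    for gs in(-.07,-.045):
        for h in(.009,-.009): print(" lever h",h,edge(np.arange(.045,.071,.002),h,.098,gs))
        for h in(.008,-.008): print(" ptr h",h,edge(np.arange(.128,.142,.0015),h,.09,gs))
```

```text
w4 10 A [0.6228 0.2668 0.142 ] [-0.9  0.5  0.3 -0.2  0.   1.4 -1.  -1.1  0.1  0.3] marks [-1.0102 -0.8063 -0.5982 -0.3944 -0.1862  0.0183  0.2276  0.4341  0.643
  0.8488]
 lever h 0.009 (-0.431, 0.0486)
 lever h -0.009 (0.3157, 0.1343)
 ptr h 0.008 (-0.1842, 0.0116)
 ptr h -0.008 (0.0693, 0.0134)
 lever h 0.009 (-0.431, 0.0479)
 lever h -0.009 (0.3399, 0.0968)
 ptr h 0.008 (-0.1842, 0.0122)
 ptr h -0.008 (0.0693, 0.0291)
w5 7 A [0.627  0.2679 0.1454] [ 0.1 -0.  -0.1  0.1 -0.1  0.1 -0.1] marks [-0.5791 -0.378  -0.1747  0.228   0.4297  0.6313  0.8325]
 lever h 0.009 (-0.3836, 0.0421)
 lever h -0.009 (0.2232, 0.0361)
 ptr h 0.008 (-0.1857, 0.0134)
 ptr h -0.008 (0.0678, 0.0165)
 lever h 0.009 (-0.3836, 0.0416)
 lever h -0.009 (0.2253, 0.0361)
 ptr h 0.008 (-0.1531, 0.0048)
 ptr h -0.008 (0.0912, 0.0035)
```

Run:
```python
from h import *
import cv2
np.set_printoptions(precision=4,suppress=True)
c=pickle.load(open("w5.pkl","rb"));g=cv2.cvtColor(c["image"],cv2.COLOR_RGB2GRAY)
# grip-top: extreme rows of the dark post
m=(g[85:140,236:276]<110);rows=[(u+236,85+np.where(m[:,u])[0][[0,-1]]) for u in range(40) if m[:,u].sum()>3]
print([(u,a.tolist()) for u,a in rows])
r=max(rows,key=lambda t:t[1][1]-t[1][0])
for u in(252,255,258):
    a=[b for k,b in rows if k==u][0];print(u,onplane(c,(u,a.mean()),.149)[:2],"dia mm",1e3*(onplane(c,(u,a[0]-.5),.149)-onplane(c,(u,a[1]+.5),.149))[1])
# hub cap: dark disc right
mm=(g[80:150,325:400]<115).astype(np.uint8);n,l,st,ce=cv2.connectedComponentsWithStats(mm);i=1+np.argmax(st[1:,4]);print("hub",ce[i]+[325,80],st[i])
for z in(.098,.11,.12,.13):print(z,onplane(c,ce[i]+[325,80],z)[:2])
```

```text
[(243, [109, 113]), (244, [106, 117]), (245, [104, 119]), (246, [103, 120]), (247, [102, 121]), (248, [101, 122]), (249, [100, 123]), (250, [100, 124]), (251, [99, 125]), (252, [99, 125]), (253, [99, 125]), (254, [99, 126]), (255, [99, 126]), (256, [98, 126]), (257, [98, 126]), (258, [98, 126]), (259, [99, 125]), (260, [99, 125]), (261, [99, 125]), (262, [100, 125]), (263, [100, 124]), (264, [101, 123]), (265, [101, 123]), (266, [102, 122]), (267, [103, 122]), (268, [104, 122]), (269, [105, 121]), (270, [106, 119]), (271, [111, 117])]
252 [0.5406 0.273 ] dia mm 18.045005915877542
255 [0.5427 0.2727] dia mm 18.732147450546744
258 [0.5448 0.273 ] dia mm 19.382048791338256
hub [355.818  121.5045] [   0   18   53   48 1544]
0.098 [0.6264 0.2647]
0.11 [0.6235 0.2651]
0.12 [0.6211 0.2655]
0.13 [0.6186 0.2658]
```

The grip measured in this image (0.543, 0.2729) matches the robot's own release position to 0.1 mm, so the image frame can be trusted. The line from axis to pointer then needs the grip at y≈0.2704, a lever yaw of -0.040. The lever is about 0.03 rad short, so I'll correct it.

Run:
```python
from h import *
from rig import manip
import cv2
np.set_printoptions(precision=4,suppress=True)
A=np.array([.628,.267]);r=.085
P=lambda y,z:[A[0]-r*np.cos(y),A[1]-r*np.sin(y),z]
y0,y1=-.068,-.040
manip.move_to(P(y0,.24),ori(y0+np.pi/2));manip.command_gripper(.05)
manip.servo_line(P(y0,.131),rate=.12)
manip.command_gripper(0,f_grip=25);print(manip.get_width())
manip.servo_line(P(y1,.131),ori(y1+np.pi/2),rate=.02);manip.hold(.3);print(manip.get_position(),manip.get_contact_force())
manip.command_gripper(.05);manip.servo_line(P(y1,.24),rate=.15)
manip.move_to([.56,.193,.25],ori(0))
c=wcam(manip,"w6");g=cv2.cvtColor(c["image"],cv2.COLOR_RGB2GRAY)
for u in(254,256,258):
    a=np.where(g[85:140,u]<110)[0]+85;print("grip",onplane(c,(u,(a[0]+a[-1])/2),.149)[:2])
def cross(u,v0,v1,m):
    s=g[v0:v1,u].astype(float);i=np.where((s[:-1]-m)*(s[1:]-m)<=0)[0][0];return v0+i+(m-s[i])/(s[i+1]-s[i])
for us,b,z in(((197,199,201),(98,108,167,118,127,165),.09),((209,212,215),(98,108,160,118,127,122),.09)):
    q=np.mean([onplane(c,(u,(cross(u,*b[:3])+cross(u,*b[3:]))/2),z)[:2] for u in us],0);print("ptr",q)
for u in(276,280,284,300,306):
    print("lever edges y",u,onplane(c,(u,cross(u,96,110,212)),.098)[:2],onplane(c,(u,cross(u,114,130,170)),.098)[:2])
print(manip.get_time())
```

```text
0.019292698941582073
[0.5435 0.2705 0.1318] [-1.0571 -0.8011  5.9277]
grip [0.5412 0.2704]
grip [0.5426 0.2704]
grip [0.544  0.2708]
ptr [0.4877 0.2723]
ptr [0.4992 0.2728]
lever edges y 276 [0.5562 0.2799] [0.5561 0.2626]
lever edges y 280 [0.5596 0.2795] [0.5596 0.2622]
lever edges y 284 [0.563  0.2796] [0.5631 0.262 ]
lever edges y 300 [0.5767 0.279 ] [0.5771 0.2626]
lever edges y 306 [0.5818 0.2787] [0.5823 0.2623]
31.95
```

The grip is at y=0.2705. The line from the axis through it passes y=0.2724 at the pointer's radius, and the pointer measures 0.2723–0.2728, so they're aligned. I'll back off, check the pail is still, and hand in.

Run:
```python
from h import *
from rig import manip
import cv2
manip.servo_line([.50,.15,.36],rate=.25)
s=lambda:manip.camera("side")["image"].astype(int)
a=s();manip.hold(.7);b=s()
r=(slice(100,200),slice(250,335))
ref=cv2.resize(cv2.imread("pics/hung.png")[:,400:],(100,100),interpolation=cv2.INTER_AREA)[:,15:,::-1].astype(int)
print("motion",abs(a[r]-b[r]).mean(),"vs just hung",abs(b[r]-ref).mean(),manip.get_contact_force(),manip.get_time())
o=pickle.load(open("c0.pkl","rb"))["side"]["image"].astype(int)
for n,(u0,u1,v0,v1) in dict(bottle=(130,180,190,272),jar=(190,222,222,262),mouse=(255,318,352,400),beaker=(163,194,198,236),teal1=(268,336,290,345),teal2=(330,410,335,420)).items():
    print(n,round(abs(o[v0:v1,u0:u1]-b[v0:v1,u0:u1]).mean(),1))
manip.sign_off()
```

```text
motion 0.769921568627451 vs just hung 5.538352941176471 [-0.43710086 -0.11269063 -1.39265601] 33.4333
bottle 10.1
jar 14.4
mouse 5.7
beaker 11.4
teal1 12.3
teal2 8.5
the job is handed in; nothing more can be done
```

The pail is hung, the lever is set to the pointer, and the job was handed in at about 33.4 s of the 61 s allowed.

- **Pail:** I lifted the steel pail by its bail, lowered the bar into both V seats and let go. The top and side views just after showed the bar across both prongs and the pail hanging upright. At the end, two side pictures 0.7 s apart showed no motion beyond noise.
- **Lever:** My first setting, at about -0.068 rad yaw, disagreed with closer views that put the pointer at about -0.04. I gripped the lever again and turned it to -0.040. After release, the line from the axis through the grip passes y = 0.2724 m at the pointer, which measured 0.2723–0.2728 m. I estimate ±0.01 rad of remaining error, mostly from locating the axis.
- **Force:** The readings I took stayed under about 9 N.
- **Not confirmed:**
  - **Bystanders:** comparing side pictures from start and end gave mean differences of 6–14 grey levels. I put this down to the arm's changed shadows but didn't confirm it. I didn't compare the wrench. I felt no unexpected contact.
  - **Final look:** the 12-picture limit was used up, so the last lever and pail checks were numerical only.

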